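# Seat a ball-panel carrier in the sloped printing stand

### The arm

A 6-joint arm with a two-finger parallel gripper is mounted at the origin on the work surface. World frame = base frame: x ahead of the robot, y to its left, z up, the work surface at z = 0. Lengths are in m, angles in rad, forces in N, time in s.
With the tool pointing down it reaches from about 0.3 to 1 m from the base axis. Payload 5.1 kg.
Tool frame: the origin (TCP) lies between the finger pads; the fingertips stand 17 mm ahead of it and the grasp point (between the pads) lies 2 mm behind it; z points along the fingers, y is the line along which they close (so a half turn about z gives the same grasp; the last joint's range is limited). The gripper opens to 95 mm and grips with 3 to 60 N. Pads are 20 mm wide; open, the fingers measure 119 mm over their backs; the gripper's body (75 mm by 180 mm) begins 59 mm behind the grasp point.
Start: joints at [1.109, 0.124, 1.65, -0, 1.367, -0.083], TCP at [0.24, 0.604, 0.232] pointing down, gripper open.
Joint ranges: [-2.61, 2.61], [-1.02, 2.33], [0.03, 2.71], [-1.35, 4.49], [0.32, 2.68], [-2.91, 2.91]. Speed limits (rad/s): [2.57, 2.57, 3.14, 3.14, 3.14, 3.14].

### API

Orientations are given as a rotation vector (axis times angle).
In Python, from cell import ctrl gives the robot as it stands.
- The arm moves only by the tool jog_arm, never from a script. Its argument "steps" is a list of rows, each an object with "fingers": the opening, from -1 (shut) to 1 (fully open), so that 0 is half open; "slide": the shift along the world's x, y, z each as a share of 250 mm, from -1 to 1, a list of three; "spin": the turn about the world's z as a share of pi/2 rad, from -1 to 1. A call has 1 to 20 rows; each row is the pose to reach, as a shift and turn from the pose commanded when the call began; what a row does not reach only later rows make up. A row lasts 1/12 s, in which the tool goes at most 41.7 mm and 7.16 degrees, less where a joint would pass 70% of its speed; a pose out of reach is approached as far as the arm can. A call with a number of a shift or a turn outside -1 to 1 is refused whole. A call with a gripper value outside its range is refused whole. The fingers move at their own pace and stop on an object; "force" is the grip in N (left out, the last holds). Time passes only in rows, so rows that repeat a pose let the fingers close. It gives the time, the measured TCP pose, the force, the opening and the grip force at its end, in the units of the state.
- ctrl.read_state(): the state, without advancing time (a new reading comes with each control period).
- ctrl.capture(name): name is "scene" or "top" or "wrist"; returns (picture, depth): 480x640x3 uint8, blue, green, red; 480x640 float32, m along the optical axis (not along the pixel's ray), 0 where there is no reading.
- ctrl.calibration(name): a dict with "vertical_fov" (degrees; the focal length in pixels is half the picture's height over the tangent of half this angle, whatever the lens; pixels are square), "cx", "cy" (the principal point, pixels), "cam_to_world" (4x4, takes a point from camera to world coordinates); the wrist camera has in their place "mount" (4x4, takes a point from camera to tool coordinates, whose origin is the TCP and whose axes are the flange's). Camera axes: x right, y up, looking along -z (the intrinsics and any distortion apply to the point x, -y, -z); pixel columns grow to the right and rows downward; lengths in m; the calibration is good to about 2 mm. A picture is of the moment at which its call begins: read the wrist's pose just before it. calibration takes no time and is no camera call.
- ctrl.close_job(): hands the job in; it is judged then, once.
The state is a dict: "time_s": time; "joint_pos": joint angles; "qvel": joint speeds; "effort": joint torques, N m; "tool_pos": TCP position; "orientation": TCP orientation; "contact_force": force on the tool from outside, world axes, zero at the start; "ft_torque": the same for the moment, N m; "width": opening from 0.0 (shut) to 1.0 (fully open); "finger_force": force on a finger pad.
Only numpy, scipy, OpenCV 4.12 (cv2) and the standard library are available. Lean on these libraries where they do the work, as an engineer would, in place of code of your own. Each camera call takes 0.05 s, during which the arm holds its last target. There are 200 camera calls.

### The job

Pick up the wooden panel carrier by its grip bar, lay it gently on the upper part of the sloped plate with the panel end downhill, and let go so that it slides down by itself and stops at the sprung red roller. Then press it on past the roller, fully home into the corner of the yellow side fence and the black stop (which is set differently each time), keep it pressed on the stop with a push of about 15 N for half a second, never over 22 N, and leave it there, touching the stop and flush with the side fence. Leave the panel stack, pump, awl and tin where they are.

Things in the scene. Friction and masses are not known exactly. Their poses are not given: they have to be found in the camera images.
- carrier_grip (a point): Where to grasp the carrier's upright dark steel grip bar: 30 mm long in x, 12 mm thick in y (fingers close along y), 15 to 50 mm above the carrier's underside. This point is 35 mm above the underside, midway across, 20 mm from the tail edge, 80 mm from the nose edge. Axes: x to the carrier's nose (panel end), z up out of the carrier. Centre of mass about 15 mm noseward of it.
- carrier_nose (a point): Middle of the carrier's nose end face, half-way up its 15 mm thickness (7.5 mm above the underside). Axes as for the grip point. Seated, it lies at y = -35, z = 7.5 mm in the plate's frame, and at x = -36 to 0 mm, depending on how the black stop is set.
- carrier: Light wooden plate 100 x 70 x 15 mm (x, y, z), 0.25 to 0.42 kg, with a white and blue hexagonal ball panel on top at the nose end (18 mm above the underside) and the grip bar near the tail. Origin: centre of the underside; nose edge at x = +50 mm, tail edge at x = -50 mm. Starts flat on the bench, nose roughly towards -y.
- plate: Slippery aluminium plate of the fixed blue stand, sloping about 24 degrees downhill and 7 to the side (read its orientation). Origin on its upper surface, on the side fence's inner face, 10 mm uphill of the low fence's. +x downhill along the side fence, +y to the side fence, z out of the plate. Spans x -238 to 22, y -123 to 12 mm. A carrier let go on it slides down and to the side fence by itself.
- low_fence: Yellow bar 12 mm high across the low end, origin and axes as the plate's, inner face at x = 10 mm. It carries the black stop for the carrier's nose: 50 mm wide (plate y -60 to -10), 1 to 13 mm above the plate, on two rods. The stop's face is set anywhere from x = -36 to 0 mm; it is stiff, does not move in use, and its setting is not measured: find it by contact.
- side_fence: Yellow bar 12 mm high, 12 mm thick, along the lower side of the plate; origin and axes as the plate's, its inner face is the plane y = 0, it spans x from -185 to 0 mm.
- roller: Red round sprung shoe, 28 mm diameter, 4 to 13 mm over the plate; origin on its axis, at (-62, -80, 0) mm of the plate when free. It stops the sliding carrier with its nose at about x = -71 mm; a downhill push of 4 to 9 N passes it (spring 500 N/m, 3 N preload). Then it bears on the carrier's side: push all the way (1 to 5 N). Blue posts 42 mm high beside it, at plate y below -87 mm.
- panel_stack: Stack of white hexagonal panels, 72 mm across corners, 40 mm high; origin under its centre. Leave alone.
- wax_tin: Brass tin, 60 mm diameter, 50 mm high; origin under its centre. Leave alone.
- pump: Standing hand pump: red barrel, foot 50 mm square, steel T-handle 100 mm wide along its y at 200 mm height; origin under its foot. Leave alone.
- awl: Awl, 150 mm long, lying on the bench; leave alone.
Not all that is in view belongs to the job. What is shaped like the carrier but green, purple or turquoise is not meant.

How it is judged:
On the way, in this order (a step that is already met when the one before it is completed fails the run):
1. the carrier lies on the upper part of the sloped plate, nose at least 82 mm short of the plate's origin line, and has been let go (contact force between carrier and plate above 0.3 N and contact force between carrier and the fingers below 0.05 N and x of carrier_nose in the frame of plate between -0.16 and -0.082 m and z of carrier_nose in the frame of plate below 0.014 m), for 0.02 s.
2. it has slid down by itself and rests at the roller, nose 57 to 80 mm short of the plate's origin line, untouched (contact force between carrier and the fingers below 0.05 N and x of carrier_nose in the frame of plate between -0.08 and -0.057 m and z of carrier_nose in the frame of plate below 0.012 m and linear speed of carrier below 0.02 m/s), for 0.2 s.
3. it is pressed on the stop with more than 7 N (contact force between carrier and low_fence above 7 N and x of carrier_nose in the frame of plate above -0.039 m), for 0.3 s.
At the end, for the whole second after the job is handed in: The carrier lies flat on the plate, nose touching the stop that the low fence carries, side within 2.5 mm of the side fence, square to both within 2 degrees, at rest and released (contact force between carrier and low_fence above 0.1 N and x of carrier_nose in the frame of plate between -0.039 and 0.003 m and y of carrier_nose in the frame of plate between -0.0375 and -0.032 m and z of carrier_nose in the frame of plate between 0.005 and 0.01 m and angle between the x axis of carrier and the x axis of plate, either way round below 0.035 rad and angle between the z axis of carrier and the z axis of plate, either way round below 0.035 rad and linear speed of carrier below 0.01 m/s).
It fails at once if the carrier is pressed on the stop with more than 22 N (contact force between carrier and low_fence above 22 N).
It fails at once if the carrier is knocked or pressed hard on the stand (plate, fences and roller together over 60 N) (contact force between carrier and plate above 60 N).
It fails at once if the panel stack, tin, pump or awl is moved more than 20 mm (distance of any of panel_stack, wax_tin, pump, awl from where it was at the start of the episode above 0.02 m).
It also fails if it takes over 61 s, if anything falls off the work surface, if the arm or the gripper's body presses on something with over 40 N, if the wrist force passes 120 N, or if a joint passes its speed limit or range.

## Working session

There is one attempt and no reset: what is moved stays moved. The work goes in short steps, Python scripts to look and compute and a tool call to move; the robot and the scene stay as the last step left them, time stands still between calls to the robot, and variables do not carry over. Pictures are saved under pics/ and viewed, at most 10 in all, crops included, and the job is handed in when it is done.

Besides the shell and the picture viewer there is one more tool, called after ">>>" by a JSON object that holds its "op" and its "data", one argument or row to a line. jog_arm: Moves the arm, as the interface text tells. Shift numbers are shares of 250 mm and turn numbers shares of pi/2 rad, none past 1 either way. Its arguments: {"type":"object","properties":{"steps":{"type":"array","items":{"type":"object","properties":{"fingers":{"type":"number"},"slide":{"type":"array","items":{"type":"number","minimum":-1,"maximum":1}},"spin":{"type":"number","minimum":-1,"maximum":1}}}},"force":{"type":"number"}},"required":["steps"]}

```bash
mkdir -p pics; ls; cat > h.py <<'E'
import numpy as np, cv2
from cell import ctrl
from scipy.spatial.transform import Rotation as R
def cloud(name):
    s=ctrl.read_state(); im,d=ctrl.capture(name); c=ctrl.calibration(name)
    if 'cam_to_world' in c: T=np.array(c['cam_to_world'])
    else:
        W=np.eye(4); W[:3,:3]=R.from_rotvec(s['orientation']).as_matrix(); W[:3,3]=s['tool_pos']; T=W@np.array(c['mount'])
    f=240/np.tan(np.radians(c['vertical_fov'])/2)
    v,u=np.mgrid[:480,:640]
    K=np.array([[f,0,c['cx']],[0,f,c['cy']],[0,0,1]])
    dist=np.array(c.get('distortion',c.get('dist',np.zeros(5))),float)
    p=cv2.undistortPoints(np.stack([u,v],-1).reshape(-1,1,2).astype(np.float64),K,dist).reshape(480,640,2)
    P=np.stack([p[...,0]*d,-p[...,1]*d,-d],-1)@T[:3,:3].T+T[:3,3]
    P[d==0]=np.nan
    return im,d,P
E
python3 - <<'E'
from h import *
for n in ('scene','top'):
    c=ctrl.calibration(n);print({k:(np.round(v,3).tolist() if not isinstance(v,str) else v) for k,v in c.items()})
    im,d,P=cloud(n); cv2.imwrite(f'pics/{n}0.png',im); np.savez(f'{n}0.npz',im=im,P=P)
print(ctrl.calibration('wrist'));print(ctrl.read_state())
E
```

```text
pics
{'vertical_fov': 53.621, 'cx': 308.435, 'cy': 237.699, 'cam_to_world': [[0.398, -0.506, 0.765, 1.403], [0.917, 0.228, -0.327, -0.333], [-0.009, 0.832, 0.555, 0.681], [0.0, 0.0, 0.0, 1.0]]}
{'vertical_fov': 43.92, 'cx': 327.729, 'cy': 234.82, 'cam_to_world': [[-0.027, 0.998, -0.059, 0.47], [-1.0, -0.027, -0.001, 0.037], [-0.003, 0.059, 0.998, 1.517], [0.0, 0.0, 0.0, 1.0]]}
{'vertical_fov': 60.08910273200791, 'cx': 318.69231137619823, 'cy': 238.790110063916, 'mount': array([[ 1.93917261e-04,  9.69953550e-01,  2.43290102e-01,
         6.97327993e-02],
       [ 9.99998499e-01, -6.07004083e-04,  1.62295463e-03,
        -9.44974743e-04],
       [ 1.72186869e-03,  2.43289422e-01, -9.69952211e-01,
        -1.52604042e-01],
       [ 0.00000000e+00,  0.00000000e+00,  0.00000000e+00,
         1.00000000e+00]])}
{'time_s': 0.1, 'joint_pos': array([ 1.10940215e+00,  1.24475971e-01,  1.65150478e+00, -2.77943797e-06,
        1.36746317e+00, -8.26105667e-02]), 'qvel': array([ 8.06025418e-04, -4.87509773e-04, -3.04939166e-03,  5.94529198e-04,
       -1.36867273e-03, -1.63778394e-06]), 'effort': array([-3.98167822e-05, -4.18883479e+01, -3.61096609e+01,  7.75884208e-02,
        4.61664994e-02, -9.13319877e-05]), 'tool_pos': array([0.24016301, 0.6034387 , 0.23050587]), 'orientation': array([-5.91347051e-01, -3.08493061e+00,  2.80177037e-03]), 'contact_force': array([-0.22660344,  0.50255255, -0.12719086]), 'ft_torque': array([ 0.04129148, -0.00508201,  0.03784438]), 'finger_force': 0.0, 'width': 0.9966586569200854}
```

View pics/top0.png

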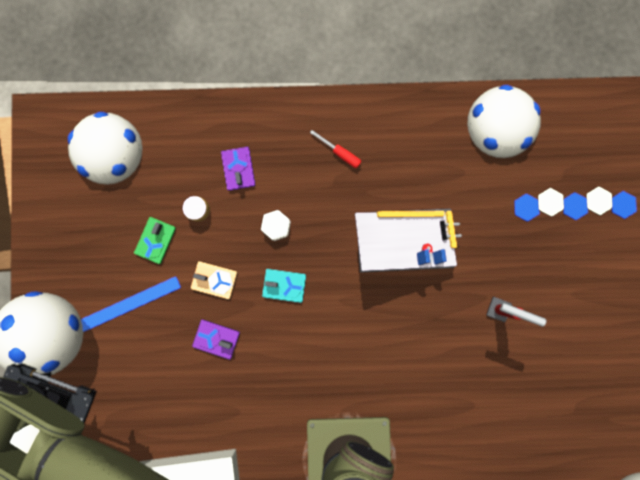

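View pics/scene0.png

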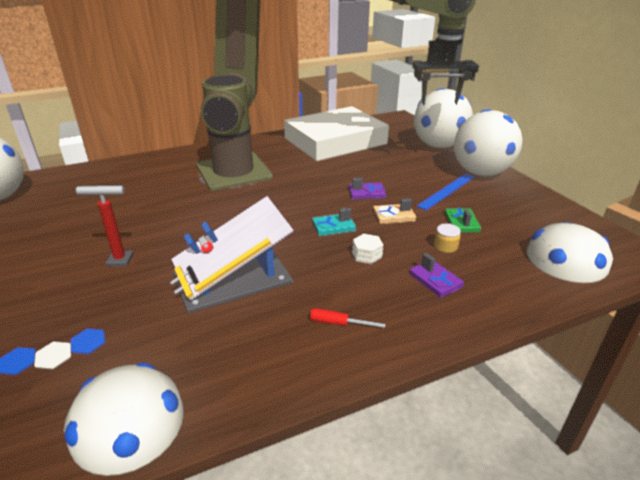

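The top view shows the wooden carrier at px (214,280), its grip bar at (200,277) and its nose pointing right (-y). The plate spans about (357–457, 212–270), with the side fence along (378–445, 214) and the low fence at (452,230). The pump is at (500,310). The scene view agrees: the plate descends towards -y and the side fence is on the +x side.

```bash
cat >> h.py <<'E'
def blob(im,P,lo,hi,box=None,zr=(-1,1)):
    h=cv2.cvtColor(im,cv2.COLOR_BGR2HSV); m=cv2.inRange(h,np.array(lo),np.array(hi))>0
    if box: k=np.zeros_like(m); k[box[1]:box[3],box[0]:box[2]]=1; m&=k
    return m&(P[...,2]>zr[0])&(P[...,2]<zr[1])
E
python3 - <<'E'
from h import *
for n,boxc,boxp in (('top',(180,250,250,310),(345,205,470,275)),('scene',(365,195,425,235),(165,190,300,305))):
    z=np.load(n+'0.npz'); im,P=z['im'],z['P']
    # carrier
    m=(np.nan_to_num(P[...,2])>0.009)&(P[...,2]<0.03); k=np.zeros_like(m); b=boxc; k[b[1]:b[3],b[0]:b[2]]=1; m&=k
    n_,lab,st,_=cv2.connectedComponentsWithStats(m.astype(np.uint8)); i=1+st[1:,4].argmax(); q=P[lab==i]
    r=cv2.minAreaRect((q[:,:2]*1000).astype(np.float32)); print(n,'carrier',r,len(q),np.median(q[:,2]))
    m=k&(P[...,2]>0.035)&(P[...,2]<0.06); q=P[m]; print(' bar',len(q),q.mean(0) if len(q) else '',q[:,2].max() if len(q) else '')
    # plate plane
    k[:]=0;b=boxp;k[b[1]:b[3],b[0]:b[2]]=1
    h=cv2.cvtColor(im,cv2.COLOR_BGR2HSV); w=k&(h[...,1]<45)&(h[...,2]>140)&(P[...,2]>0.02)
    q=P[w]; 
    for _ in range(4):
        c=q.mean(0); nn=np.linalg.svd(q-c,full_matrices=False)[2][2]; nn*=np.sign(nn[2]); e=(q-c)@nn; q=q[abs(e)<max(0.003,2*e.std())] if _<3 else q
    print(' plane n',nn,'c',c,len(q),e.std())
    y=k&(h[...,0]>18)&(h[...,0]<34)&(h[...,1]>130)&(P[...,2]>0.01)
    q=P[y]; print(' yellow',len(q)); print('  height over plane pct',np.percentile((q-c)@nn,[5,50,95]))
    np.savez(n+'_pl.npz',n=nn,c=c,y=q,w=P[w])
    red=k&((h[...,0]<6)|(h[...,0]>174))&(h[...,1]>130); q=P[red]; print(' red',np.nanmean(q,0),len(q))
    blk=k&(h[...,2]<60)&(P[...,2]>0.02)&(abs((P-c)@nn)<.03); print(' blk',np.nanmean(P[blk],0),blk.sum())
    # pump, tops
z=np.load('top0.npz');P=z['P'];s=P[285:340,480:560]; q=s[s[...,2]>0.19]; print('pump handle',q.min(0),q.max(0))
E
```

```text
top carrier ((454.35931396484375, 330.44036865234375), (101.22052001953125, 70.22026824951172), 73.05459594726562) 1031 0.01640279308274284
 bar 68 [0.46280416 0.35768582 0.04871828] 0.05920461790525833
 plane n [ 0.14810977 -0.39984809  0.90453579] c [ 0.53467518 -0.13092207  0.10107134] 3771 0.002054691009847608
 yellow 582
  height over plane pct [0.00489484 0.01140758 0.01564553]
 red [ 0.51978988 -0.19907783  0.0879465 ] 34
 blk [ 0.56077544 -0.24438455  0.06061975] 53
scene carrier ((457.52459716796875, 328.1166687011719), (101.56210327148438, 75.60474395751953), 73.43002319335938) 513 0.01552849882078744
 bar 78 [0.47083115 0.35029489 0.04386843] 0.05147354523305525
 plane n [ 0.14928427 -0.40057514  0.90402089] c [ 0.53792555 -0.13985664  0.09720831] 3712 0.0012598864364343865
 yellow 719
  height over plane pct [0.00354578 0.01109445 0.0139245 ]
 red [ 0.52514307 -0.20117952  0.08551049] 72
 blk [ 0.57088579 -0.24815751  0.05803071] 33
pump handle [ 0.33644805 -0.43652508  0.19023587] [ 0.38724564 -0.33741696  0.2078789 ]
```

```bash
python3 - <<'E'
from h import *
for n in ('top','scene'):
    z=np.load(n+'_pl.npz'); nn,c,y,w=z['n'],z['c'],z['y'],z['w']
    # provisional in-plane axes
    x0=np.array([0,-1,0])-nn*(-nn[1]); x0/=np.linalg.norm(x0); y0=np.cross(nn,x0)
    uv=np.stack([(y-c)@x0,(y-c)@y0],1); hgt=(y-c)@nn; uv=uv[(hgt>.008)]
    # side fence: those with u < umax-40mm ; robust line
    s=uv[uv[:,0]<uv[:,0].max()-0.045]
    vx,vy,px,py=cv2.fitLine(s.astype(np.float32),cv2.DIST_HUBER,0,.001,.001).ravel()
    if vx<0: vx,vy=-vx,-vy
    x=vx*x0+vy*y0; yy=np.cross(nn,x)
    Y=(y-c)@yy; X=(y-c)@x
    sm=(hgt>.008)&(X<X.max()-.045); fy=np.percentile(Y[sm],[3,50,97]); fx=X[sm].min()
    lm=(hgt>.008)&(Y<np.median(Y[sm])-.025); lx=np.percentile(X[lm],[3,50,97])
    print(n,'fence y',fy,'fence xmin',fx,'low x',lx)
    o=c+x*(lx[1]-.006-.010)+yy*(fy[1]-.006)
    print(' o',o,'x',x,'y',yy,'yaw',np.degrees(np.arctan2(x[1],x[0])),'xdown',np.degrees(np.arcsin(-x[2])),'side',np.degrees(np.arcsin(-yy[2])))
    q=np.concatenate([w,y])-o; print(' plate span x',np.percentile(q@x,[.3,99.7]),'y',np.percentile(q@yy,[.3,99.7]),'fence start',((y-o)@x).min())
    np.savez(n+'_fr.npz',o=o,R=np.stack([x,yy,nn],1))
E
```

```text
top fence y [0.05875981 0.06523093 0.07093973] fence xmin -0.055722511790148095 low x [0.1385364  0.14478296 0.1520677 ]
 o [ 0.59573135 -0.24393153  0.04111835] x [ 0.01933244 -0.9132779  -0.40687804] y [ 0.98878196  0.0777495  -0.12753534] yaw -88.78733308223016 xdown 24.008868466758205 side 7.327192238782368
 plate span x [-0.23700743  0.03476807] y [-0.12292513  0.01161759] fence start -0.18450547016021354
scene fence y [0.06055809 0.06754329 0.07179167] fence xmin -0.05911445930731965 low x [0.13324557 0.13895879 0.14455159]
 o [ 0.60144866 -0.24711874  0.03919026] x [ 0.02183081 -0.91270775 -0.40802932] y [ 0.98855327  0.08064787 -0.12750803] yaw -88.62981897821524 xdown 24.081099775177986 side 7.325614516335795
 plate span x [-0.23699959  0.03679   ] y [-0.12614935  0.01068224] fence start -0.18207324155474267
```

>>> {"op": "jog_arm", "data": {
  "steps": [
    {"fingers": 1, "slide": [0.28, -0.36, 0], "spin": 0},
    {"fingers": 1, "slide": [0.56, -0.72, 0], "spin": 0},
    {"fingers": 1, "slide": [0.7, -0.85, 0], "spin": 0},
    {"fingers": 1, "slide": [0.7, -0.85, 0], "spin": 0},
    {"fingers": 1, "slide": [0.7, -0.85, 0], "spin": 0},
    {"fingers": 1, "slide": [0.7, -0.85, 0], "spin": 0},
    {"fingers": 1, "slide": [0.7, -0.85, 0], "spin": 0},
    {"fingers": 1, "slide": [0.7, -0.85, 0], "spin": 0},
    {"fingers": 1, "slide": [0.7, -0.85, 0], "spin": 0},
    {"fingers": 1, "slide": [0.7, -0.85, 0], "spin": 0}
  ]
}}

```text
time_s: 0.93
tool_pos: [0.415, 0.3916, 0.2313]
orientation: [-0.592, -3.085, 0.0]
contact_force: [-0.4, -0.5, 0.2]
width: 1.0
finger_force: 0.0
```

>>> {"op": "jog_arm", "data": {
  "steps": [
    {"fingers": 1, "slide": [0.1, -0.1, 0], "spin": -0.08},
    {"fingers": 1, "slide": [0.19, -0.14, 0], "spin": -0.16},
    {"fingers": 1, "slide": [0.19, -0.14, 0], "spin": -0.24},
    {"fingers": 1, "slide": [0.19, -0.14, 0], "spin": -0.32},
    {"fingers": 1, "slide": [0.19, -0.14, 0], "spin": -0.4},
    {"fingers": 1, "slide": [0.19, -0.14, 0], "spin": -0.48},
    {"fingers": 1, "slide": [0.19, -0.14, 0], "spin": -0.56},
    {"fingers": 1, "slide": [0.19, -0.14, 0], "spin": -0.64},
    {"fingers": 1, "slide": [0.19, -0.14, 0], "spin": -0.72},
    {"fingers": 1, "slide": [0.19, -0.14, 0], "spin": -0.8},
    {"fingers": 1, "slide": [0.19, -0.14, 0], "spin": -0.88},
    {"fingers": 1, "slide": [0.19, -0.14, 0], "spin": -0.95},
    {"fingers": 1, "slide": [0.19, -0.14, 0], "spin": -0.95},
    {"fingers": 1, "slide": [0.19, -0.14, 0], "spin": -0.95}
  ]
}}

```text
time_s: 2.1
tool_pos: [0.462, 0.3575, 0.2314]
orientation: [-2.524, -1.87, 0.001]
contact_force: [0.0, 0.4, 0.4]
width: 0.997
finger_force: 0.0
```

```bash
python3 - <<'E'
from h import *
s=ctrl.read_state(); print(s['time_s'],s['tool_pos'],s['orientation'],s['contact_force'])
im,d,P=cloud('wrist'); cv2.imwrite('pics/w1.png',im); np.savez('w1.npz',im=im,P=P)
T=R.from_rotvec(s['orientation']).as_matrix(); print('tool y az',np.degrees(np.arctan2(T[1,1],T[0,1])))
z=P[...,2]; near=np.hypot(P[...,0]-.455,P[...,1]-.33)<.075
q=P[near&(z>.010)&(z<.024)]; print(cv2.minAreaRect((q[:,:2]*1000).astype(np.float32)),len(q))
b=P[near&(z>.044)&(z<.056)]; r=cv2.minAreaRect((b[:,:2]*1000).astype(np.float32)); print('bar',r,len(b),b.mean(0),np.median(b[:,2]))
E
```

```text
2.1 [0.46202563 0.35750942 0.23140351] [-2.52379680e+00 -1.87042581e+00  7.33097248e-04] [0.0420074  0.39960746 0.41579291]
tool y az -16.914542180253605
((454.4576416015625, 328.45526123046875), (100.02972412109375, 69.95655059814453), 73.45146179199219) 7380
bar ((462.9072570800781, 357.5093994140625), (29.39789390563965, 11.613937377929688), 73.2845458984375) 522 [0.46318117 0.35794097 0.04923205] 0.04930988234772568
```

View pics/w1.png

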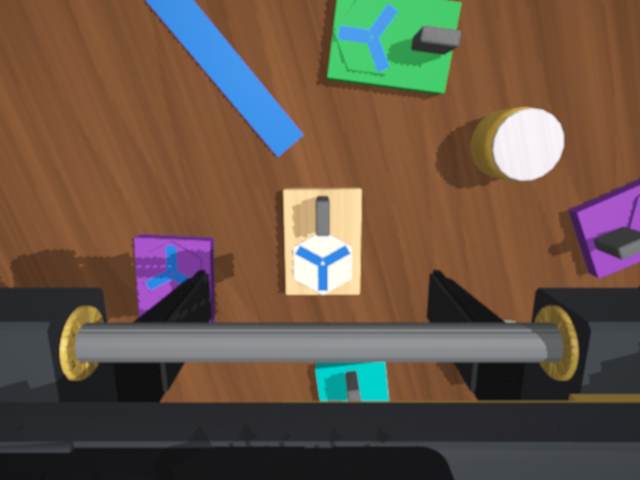

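The wrist view shows the carrier at px (322,240), the bar at (322,215), the gripper square to it and clear space either side. Next I descend and grip high on the bar.

>>> {"op": "jog_arm", "data": {
  "steps": [
    {"fingers": 0, "slide": [0.004, 0, -0.15], "spin": 0},
    {"fingers": 0, "slide": [0.004, 0, -0.3], "spin": 0},
    {"fingers": 0, "slide": [0.004, 0, -0.45], "spin": 0},
    {"fingers": 0, "slide": [0.004, 0, -0.6], "spin": 0},
    {"fingers": 0, "slide": [0.004, 0, -0.7], "spin": 0},
    {"fingers": 0, "slide": [0.004, 0, -0.765], "spin": 0},
    {"fingers": 0, "slide": [0.004, 0, -0.765], "spin": 0},
    {"fingers": -1, "slide": [0.004, 0, -0.765], "spin": 0},
    {"fingers": -1, "slide": [0.004, 0, -0.765], "spin": 0},
    {"fingers": -1, "slide": [0.004, 0, -0.765], "spin": 0},
    {"fingers": -1, "slide": [0.004, 0, -0.765], "spin": 0},
    {"fingers": -1, "slide": [0.004, 0, -0.765], "spin": 0},
    {"fingers": -1, "slide": [0.004, 0, -0.765], "spin": 0},
    {"fingers": -1, "slide": [0.004, 0, -0.765], "spin": 0}
  ],
  "force": 25
}}

```text
time_s: 3.32
tool_pos: [0.4645, 0.3567, 0.0414]
orientation: [2.528, 1.864, 0.003]
contact_force: [0.1, 0.4, 2.1]
width: 0.122
finger_force: 25.0
```

>>> {"op": "jog_arm", "data": {
  "steps": [
    {"slide": [0, 0, 0.06], "spin": 0},
    {"slide": [0, 0, 0.16], "spin": 0},
    {"slide": [0, 0, 0.28], "spin": 0},
    {"slide": [0, 0, 0.4], "spin": 0},
    {"slide": [0, -0.08, 0.52], "spin": 0},
    {"slide": [0.03, -0.18, 0.64], "spin": 0.04},
    {"slide": [0.06, -0.3, 0.74], "spin": 0.08},
    {"slide": [0.1, -0.42, 0.82], "spin": 0.12},
    {"slide": [0.14, -0.54, 0.9], "spin": 0.16},
    {"slide": [0.18, -0.66, 0.95], "spin": 0.2},
    {"slide": [0.24, -0.78, 1], "spin": 0.2},
    {"slide": [0.3, -0.9, 1], "spin": 0.2},
    {"slide": [0.36, -1, 1], "spin": 0.2},
    {"slide": [0.36, -1, 1], "spin": 0.2}
  ]
}}

```text
schema error: expected keys fingers, slide, spin
```

>>> {"op": "jog_arm", "data": {
  "steps": [
    {"slide": [0, -0.08, 0], "spin": 0},
    {"slide": [0, -0.2, 0], "spin": 0},
    {"slide": [0, -0.32, 0], "spin": 0},
    {"slide": [0, -0.44, 0], "spin": 0},
    {"slide": [0, -0.56, 0], "spin": 0},
    {"slide": [0, -0.68, 0], "spin": 0},
    {"slide": [0, -0.8, 0], "spin": 0},
    {"slide": [0, -0.92, 0], "spin": 0},
    {"slide": [0, -1, 0], "spin": 0},
    {"slide": [0, -1, 0], "spin": 0},
    {"slide": [0, -1, 0], "spin": 0},
    {"slide": [0, -1, 0], "spin": 0}
  ]
}}

```text
schema error: expected keys fingers, slide, spin
```

```bash
python3 - <<'E'
from h import *
s=ctrl.read_state(); print(s['time_s'],s['tool_pos'],s['orientation'],s['contact_force'],s['width'])
T=R.from_rotvec(s['orientation']).as_matrix(); print('tool y az',np.degrees(np.arctan2(T[1,1],T[0,1])))
im,d,P=cloud('wrist'); cv2.imwrite('pics/w2.png',im); np.savez('w2.npz',im=im,P=P)
E
```

```text
3.3167 [0.46451555 0.35666675 0.04137974] [2.52848692 1.86402079 0.00264071] [0.13456296 0.44680506 2.06967725] 0.12249037374687448
tool y az -17.20416799335232
```

View pics/w2.png

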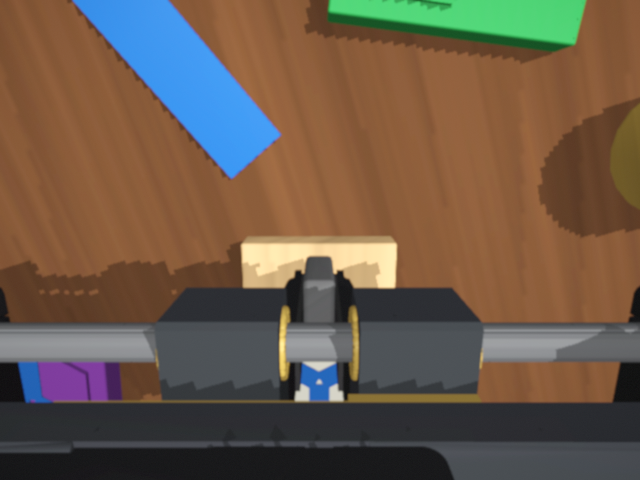

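The move call was refused because each row needs a "fingers" value, so the arm is still at the grasp. The picture shows the bar gripped at px (320,280), with the carrier still on the bench. I'll resend with the key included.

>>> {"op": "jog_arm", "data": {
  "steps": [
    {"fingers": -1, "slide": [0, 0, 0.06], "spin": 0},
    {"fingers": -1, "slide": [0, 0, 0.16], "spin": 0},
    {"fingers": -1, "slide": [0, 0, 0.28], "spin": 0},
    {"fingers": -1, "slide": [0, 0, 0.4], "spin": 0},
    {"fingers": -1, "slide": [0, -0.08, 0.52], "spin": 0},
    {"fingers": -1, "slide": [0.03, -0.18, 0.64], "spin": 0.04},
    {"fingers": -1, "slide": [0.06, -0.3, 0.74], "spin": 0.08},
    {"fingers": -1, "slide": [0.1, -0.42, 0.82], "spin": 0.12},
    {"fingers": -1, "slide": [0.14, -0.54, 0.9], "spin": 0.16},
    {"fingers": -1, "slide": [0.18, -0.66, 0.95], "spin": 0.2},
    {"fingers": -1, "slide": [0.24, -0.78, 1], "spin": 0.2},
    {"fingers": -1, "slide": [0.3, -0.9, 1], "spin": 0.2},
    {"fingers": -1, "slide": [0.36, -1, 1], "spin": 0.2},
    {"fingers": -1, "slide": [0.36, -1, 1], "spin": 0.2}
  ]
}}

```text
time_s: 4.53
tool_pos: [0.5552, 0.1021, 0.289]
orientation: [2.211, 2.231, -0.004]
contact_force: [0.2, 0.0, -5.2]
width: 0.124
finger_force: 25.0
```

>>> {"op": "jog_arm", "data": {
  "steps": [
    {"fingers": -1, "slide": [0, -0.08, 0], "spin": 0},
    {"fingers": -1, "slide": [0, -0.2, 0], "spin": 0},
    {"fingers": -1, "slide": [0, -0.32, 0], "spin": 0},
    {"fingers": -1, "slide": [0, -0.44, 0], "spin": 0},
    {"fingers": -1, "slide": [0, -0.56, 0], "spin": 0},
    {"fingers": -1, "slide": [0, -0.68, 0], "spin": 0},
    {"fingers": -1, "slide": [0, -0.8, 0], "spin": 0},
    {"fingers": -1, "slide": [0, -0.92, 0], "spin": 0},
    {"fingers": -1, "slide": [0, -1, 0], "spin": 0},
    {"fingers": -1, "slide": [0, -1, 0], "spin": 0},
    {"fingers": -1, "slide": [0, -1, 0], "spin": 0},
    {"fingers": -1, "slide": [0, -1, 0], "spin": 0}
  ]
}}

```text
time_s: 5.53
tool_pos: [0.5534, -0.1428, 0.2892]
orientation: [-2.204, -2.235, 0.001]
contact_force: [0.6, 0.2, -4.0]
width: 0.128
finger_force: 25.0
```

```bash
python3 - <<'E'
from h import *
s=ctrl.read_state(); print(s['time_s'],s['tool_pos'],s['orientation'],s['contact_force'],s['width'])
T=R.from_rotvec(s['orientation']).as_matrix(); print('tool y az',np.degrees(np.arctan2(T[1,1],T[0,1])))
im,d,P=cloud('wrist'); cv2.imwrite('pics/w3.png',im); np.savez('w3.npz',im=im,P=P)
E
```

```text
5.5333 [ 0.55342763 -0.14278856  0.28920003] [-2.20414024e+00 -2.23525108e+00  5.06709916e-04] [ 0.60707751  0.21641778 -4.04594658] 0.12754859822424233
tool y az 0.8031144555758182
```

View pics/w3.png

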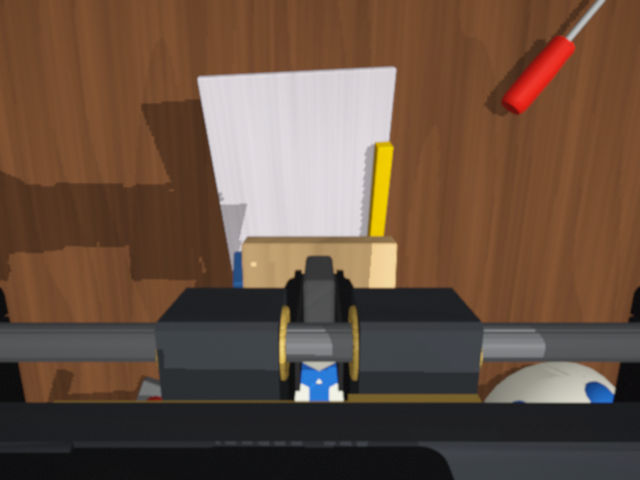

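The plate is in clear view, with its upper edge at about row 72 and the side fence at cols 370–392 starting at row 145. The carrier hangs level. I'll refine the plate frame from this.

```bash
python3 - <<'E'
from h import *
z=np.load('w3.npz'); im,P=z['im'],z['P']; h=cv2.cvtColor(im,cv2.COLOR_BGR2HSV)
k=np.zeros((480,640),bool); k[55:232,190:410]=1
w=k&(h[...,1]<45)&(h[...,2]>140)&(P[...,2]>.06); yl=k&(h[...,0]>18)&(h[...,0]<34)&(h[...,1]>130)
q=P[w]
for i in range(3):
    c=q.mean(0); n=np.linalg.svd(q-c,full_matrices=False)[2][2]; n*=np.sign(n[2]); e=(q-c)@n; q=q[abs(e)<.004]
print('n',n,len(q),e.std())
pl=(P-c)@n
# fence yaw: right edge of grey plate = y 12mm; use the outline rectangle in-plane + fence
x0=np.array([0.0206,-.913,-.4075]); x0-=n*(x0@n); x0/=np.linalg.norm(x0); y0=np.cross(n,x0)
Y=P[yl]; hh=(Y-c)@n; Y=Y[hh>.008]; uv=np.stack([(Y-c)@x0,(Y-c)@y0],1)
W=np.stack([(P[w]-c)@x0,(P[w]-c)@y0],1)
def line_u(lo,hi,side):  # edge v as function of u
    us=np.arange(lo,hi,.004); vs=[(np.percentile(W[abs(W[:,0]-u)<.002][:,1],side)) for u in us]; return np.polyfit(us,vs,1)
print('u range W',np.percentile(W[:,0],[.3,99.7]))
lo=W[:,0].min()+.006
print('left edge slope deg,v',[(np.degrees(np.arctan(a)),b) for a,b in [line_u(lo,lo+.08,.5)]])
print('right edge',[(np.degrees(np.arctan(a)),b) for a,b in [line_u(lo,lo+.045,99.5)]])
vs=np.arange(W[:,1].min()+.01,W[:,1].max()-.01,.005); us=[np.percentile(W[abs(W[:,1]-v)<.003][:,0],.5) for v in vs]; a,b=np.polyfit(vs,us,1); print('top edge slope',np.degrees(np.arctan(a)),'u',b)
print('fence v',np.percentile(uv[:,1],[3,50,97]),'u min',np.percentile(uv[:,0],1), 'slope',np.degrees(np.arctan(np.polyfit(uv[:,0],uv[:,1],1)[0])))
for nm in ('top','scene'):
    f=np.load(nm+'_fr.npz'); o,Rr=f['o'],f['R']; print(nm,'o in u,v,h',(o-c)@x0,(o-c)@y0,(o-c)@n)
vf=np.median(uv[:,1])-.006; ue=b+.238; print('expect o u from topedge',ue,'from fence',np.percentile(uv[:,0],1)+.185,'v',vf)
o=c+x0*(ue+np.percentile(uv[:,0],1)+.185)/2+y0*vf; Rm=np.stack([x0,y0,n],1); print('o',o); print(Rm)
np.savez('fr.npz',o=o,R=Rm)
for p in ((-.195,-.040,.042),):print(p,o+Rm@np.array(p))
# carrier tilt/pose
m=np.zeros((480,640),bool); m[236:262,245:395]=1; m&=(h[...,0]>8)&(h[...,0]<25)&(h[...,1]>50)
q=P[m]; q=q[q[:,2]>.22];print('carrier tail pts',q.mean(0),np.percentile(q,[2,98],axis=0))
E
```

```text
n [ 0.14884908 -0.39867358  0.90493278] 27042 0.0007109123974230982
u range W [-0.05617266  0.07995047]
left edge slope deg,v [(np.float64(-0.14057083842389437), np.float64(-0.06324587636246541))]
right edge [(np.float64(-0.028253986214549026), np.float64(0.06981973988300962))]
top edge slope 0.0411906783497851 u -0.05607732630086931
fence v [0.05884125 0.06420628 0.07028285] u min -0.0030134751455956894 slope -0.053125220749722174
top o in u,v,h 0.17770842367344122 0.05903558834519244 -0.00046945002904423246
scene o in u,v,h 0.1815223799704138 0.06468140035469354 -9.256748458693253e-05
expect o u from topedge 0.18192267369913068 from fence 0.1819865248544043 v 0.05820627859612899
o [ 0.59506988 -0.248064    0.03992533]
[[ 0.02085328  0.98864002  0.14884908]
 [-0.91365834  0.07929577 -0.39867358]
 [-0.40594776 -0.12768356  0.90493278]]
(-0.195, -0.04, 0.042) [ 0.55770956 -0.08981674  0.16219967]
carrier tail pts [ 0.55168702 -0.12519758  0.26096865] [[ 0.51892568 -0.13060661  0.2514397 ]
 [ 0.58393302 -0.12159695  0.26399478]]
```

>>> {"op": "jog_arm", "data": {
  "steps": [
    {"fingers": -1, "slide": [0.01, 0.08, 0], "spin": 0.005},
    {"fingers": -1, "slide": [0.022, 0.16, -0.04], "spin": 0.005},
    {"fingers": -1, "slide": [0.022, 0.185, -0.12], "spin": 0.005},
    {"fingers": -1, "slide": [0.022, 0.185, -0.22], "spin": 0.005},
    {"fingers": -1, "slide": [0.022, 0.185, -0.31], "spin": 0.005},
    {"fingers": -1, "slide": [0.022, 0.185, -0.39], "spin": 0.005},
    {"fingers": -1, "slide": [0.022, 0.185, -0.44], "spin": 0.005},
    {"fingers": -1, "slide": [0.022, 0.185, -0.46], "spin": 0.005},
    {"fingers": -1, "slide": [0.022, 0.185, -0.46], "spin": 0.005},
    {"fingers": -1, "slide": [0.022, 0.185, -0.46], "spin": 0.005}
  ]
}}

```text
time_s: 6.42
tool_pos: [0.56, -0.0971, 0.1764]
orientation: [2.196, 2.245, 0.001]
contact_force: [0.1, 0.1, -2.9]
width: 0.123
finger_force: 25.0
```

>>> {"op": "jog_arm", "data": {
  "steps": [
    {"fingers": -1, "slide": [0, 0, 0], "spin": 0},
    {"fingers": -1, "slide": [0, 0, 0], "spin": 0},
    {"fingers": -1, "slide": [0, 0, 0], "spin": 0},
    {"fingers": -1, "slide": [0, 0, 0], "spin": 0}
  ],
  "force": 7
}}

```text
time_s: 6.75
tool_pos: [0.5598, -0.0975, 0.1763]
orientation: [2.196, 2.244, 0.001]
contact_force: [-0.5, 0.8, -3.1]
width: 0.121
finger_force: 7.0
```

```bash
python3 - <<'E'
from h import *
im,d,P=cloud('wrist'); cv2.imwrite('pics/w4.png',im[180:420,180:460])
im,d,P=cloud('scene'); cv2.imwrite('pics/s4.png',cv2.resize(im[130:320,150:400],None,fx=3,fy=3))
E
```

```text
(no output)
```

View pics/s4.png

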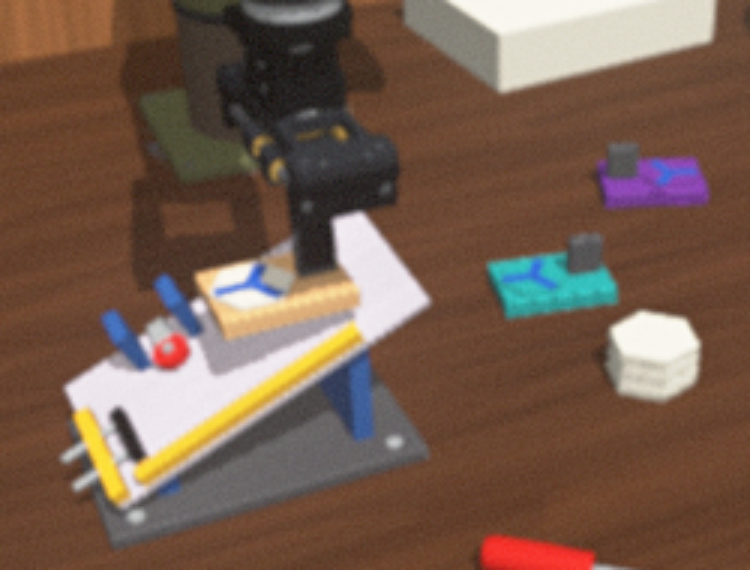

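The carrier is over the upper plate with its nose towards the roller, tail near (355,300) and nose near (225,330) in the crop. It has barely tilted at 7 N. I'll loosen the grip further and press the tail down gently so it pivots.

>>> {"op": "jog_arm", "data": {
  "steps": [
    {"fingers": -1, "slide": [0, 0, -0.01], "spin": 0},
    {"fingers": -1, "slide": [0, 0, -0.02], "spin": 0},
    {"fingers": -1, "slide": [0, 0, -0.03], "spin": 0},
    {"fingers": -1, "slide": [0, 0, -0.04], "spin": 0},
    {"fingers": -1, "slide": [0, 0, -0.045], "spin": 0},
    {"fingers": -1, "slide": [0, 0, -0.05], "spin": 0}
  ],
  "force": 4
}}

```text
time_s: 7.35
tool_pos: [0.5605, -0.0978, 0.1641]
orientation: [2.195, 2.244, 0.002]
contact_force: [1.6, -1.1, 1.3]
width: 0.145
finger_force: 4.1
```

```bash
python3 - <<'E'
from h import *
s=ctrl.read_state();print(s['time_s'],s['tool_pos'],s['contact_force'])
f=np.load('fr.npz');o,Rm=f['o'],f['R']
im,d,P=cloud('scene'); q=(P-o)@Rm; h=cv2.cvtColor(im,cv2.COLOR_BGR2HSV)
m=(h[...,0]>8)&(h[...,0]<25)&(h[...,1]>50)&(h[...,2]>150)&(abs(q[...,0]+.15)<.1)&(q[...,1]>-.1)&(q[...,1]<-.002)&(q[...,2]>.002)&(q[...,2]<.06)
a=q[m]; print(m.sum(),np.percentile(a,[1,99],axis=0))
for lo in np.arange(-.25,-.06,.02):
    b=a[abs(a[:,0]-lo)<.01]; 
    if len(b)>3: print(round(lo,2),len(b),np.percentile(b[:,2],[5,95]))
E
```

```text
7.35 [ 0.56048609 -0.09778535  0.16405623] [ 1.61098213 -1.11970333  1.30346567]
415 [[-0.20430531 -0.07049363  0.00720839]
 [-0.10681901 -0.00215866  0.02099133]]
-0.21 32 [0.013975   0.01989497]
-0.19 85 [0.01367633 0.02003195]
-0.17 117 [0.01426598 0.02012194]
-0.15 53 [0.01077986 0.020039  ]
-0.13 43 [0.00720751 0.01899775]
-0.11 84 [0.01406975 0.01926981]
```

>>> {"op": "jog_arm", "data": {
  "steps": [
    {"fingers": 0.6, "slide": [0, 0, 0], "spin": 0},
    {"fingers": 0.6, "slide": [0, 0, 0], "spin": 0},
    {"fingers": 0.6, "slide": [0, 0, 0], "spin": 0},
    {"fingers": 0.6, "slide": [0, 0, 0], "spin": 0},
    {"fingers": 0.6, "slide": [0, 0, 0], "spin": 0},
    {"fingers": 0.6, "slide": [0, 0, 0], "spin": 0},
    {"fingers": 0.6, "slide": [0, 0, 0], "spin": 0},
    {"fingers": 0.6, "slide": [0, 0, 0], "spin": 0},
    {"fingers": 0.6, "slide": [0, 0, 0.1], "spin": 0},
    {"fingers": 0.6, "slide": [0, 0.05, 0.2], "spin": 0},
    {"fingers": 0.6, "slide": [0, 0.1, 0.3], "spin": 0},
    {"fingers": 0.6, "slide": [0, 0.1, 0.4], "spin": 0},
    {"fingers": 0.6, "slide": [0, 0.1, 0.4], "spin": 0}
  ]
}}

```text
time_s: 8.48
tool_pos: [0.562, -0.0724, 0.2697]
orientation: [2.19, 2.24, 0.009]
contact_force: [0.8, 0.7, 1.2]
width: 0.803
finger_force: 0.0
```

```bash
cat >> h.py <<'E'
def pose(name='scene',tag=None):
    f=np.load('fr.npz');o,Rm=f['o'],f['R']
    im,d,P=cloud(name); q=(P-o)@Rm; h=cv2.cvtColor(im,cv2.COLOR_BGR2HSV)
    m=(h[...,0]>8)&(h[...,0]<20)&(h[...,1]>50)&(h[...,1]<190)&(h[...,2]>130)&(abs(q[...,0]+.12)<.13)&(q[...,1]>-.12)&(q[...,1]<.01)&(q[...,2]>.0)&(q[...,2]<.06)
    a=q[m]; t=a[a[:,2]>.012]
    print(name,m.sum(),'pct',np.round(np.percentile(a,[1,99],axis=0),4).tolist(),'rect',cv2.minAreaRect((t[:,:2]*1000).astype(np.float32)) if len(t)>5 else '')
    if tag: cv2.imwrite(f'pics/{tag}.png',cv2.resize(im[130:320,150:400],None,fx=3,fy=3) if name=='scene' else im)
E
python3 - <<'E'
from h import *
s=ctrl.read_state();print(s['time_s'],s['tool_pos'],s['contact_force'],s['width'])
pose('scene','s5');pose('top');pose('wrist')
E
```

```text
8.4833 [ 0.56200726 -0.07236612  0.26970797] [0.80449883 0.65775362 1.15502528] 0.8034863337172945
scene 395 pct [[-0.1686, -0.0651, 0.0006], [0.0098, 0.0052, 0.0405]] rect ((-124.33470153808594, -30.398052215576172), (71.23789978027344, 109.3673324584961), 89.97518157958984)
top 36 pct [[-0.123, -0.0784, 0.0002], [0.0086, 0.0017, 0.0173]] rect ((-117.96748352050781, -67.69361114501953), (10.516766548156738, 2.948925256729126), 0.8665262460708618)
wrist 4470 pct [[-0.1706, -0.0689, 0.0018], [-0.1111, -0.0005, 0.0173]] rect ((-139.28408813476562, -34.90003967285156), (68.96382904052734, 63.51460266113281), 89.79170227050781)
```

View pics/s5.png

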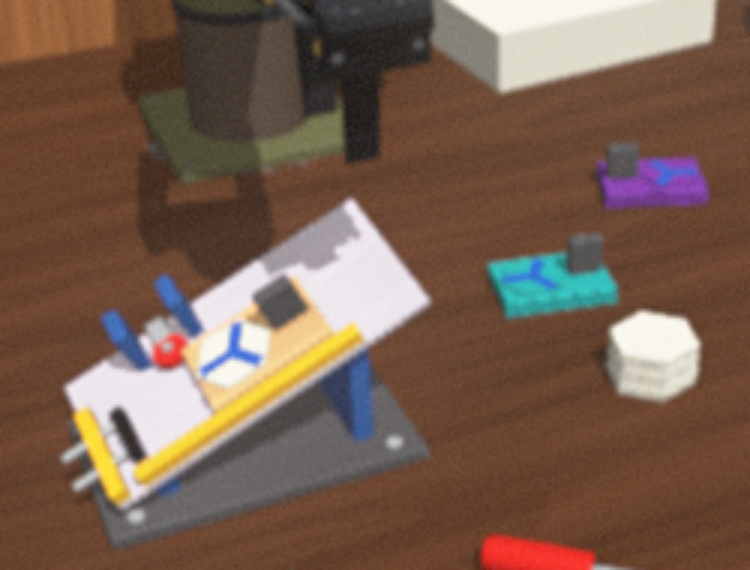

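The carrier slid and stopped at the roller, flush with the fence. In the plate frame its tail is at x = -170.6 mm and its y range is -69 to -0.5 mm. In the crop its nose is at (200,380), beside the red roller at (170,350). Next I close the fingers and go behind the tail.

>>> {"op": "jog_arm", "data": {
  "steps": [
    {"fingers": -1, "slide": [-0.043, -0.026, 0], "spin": 0},
    {"fingers": -1, "slide": [-0.043, -0.026, 0], "spin": 0},
    {"fingers": -1, "slide": [-0.043, -0.026, 0], "spin": 0},
    {"fingers": -1, "slide": [-0.043, -0.026, -0.1], "spin": 0},
    {"fingers": -1, "slide": [-0.043, -0.026, -0.2], "spin": 0},
    {"fingers": -1, "slide": [-0.043, -0.026, -0.3], "spin": 0},
    {"fingers": -1, "slide": [-0.043, -0.026, -0.38], "spin": 0},
    {"fingers": -1, "slide": [-0.043, -0.026, -0.43], "spin": 0},
    {"fingers": -1, "slide": [-0.043, -0.026, -0.46], "spin": 0},
    {"fingers": -1, "slide": [-0.043, -0.026, -0.46], "spin": 0},
    {"fingers": -1, "slide": [-0.043, -0.026, -0.46], "spin": 0},
    {"fingers": -1, "slide": [-0.043, -0.026, -0.46], "spin": 0}
  ],
  "force": 20
}}

```text
time_s: 9.63
tool_pos: [0.5493, -0.079, 0.1489]
orientation: [2.196, 2.244, 0.002]
contact_force: [-0.3, -0.0, 0.3]
width: 0.034
finger_force: 0.0
```

```bash
cat >> h.py <<'E'
def tip():
    f=np.load('fr.npz'); s=ctrl.read_state(); T=R.from_rotvec(s['orientation']).as_matrix()
    e=s['tool_pos']+17e-3*T[:,2]+np.array([0,-.010,0])
    print('t',s['time_s'],'pos',np.round(s['tool_pos'],4),'edge plate',np.round((e-f['o'])@f['R']*1000,1),'F world',np.round(s['contact_force'],1),'F plate',np.round(s['contact_force']@f['R'],1),'w',s['width'])
E
python3 -c "
from h import *
tip()"
```

```text
t 9.6333 pos [ 0.5493 -0.079   0.1489] edge plate [-183.7  -44.3   13. ] F world [-0.3 -0.   0.3] F plate [-0.1 -0.4  0.3] w 0.033636156095581744
```

>>> {"op": "jog_arm", "data": {
  "steps": [
    {"fingers": -1, "slide": [0.003, -0.013, -0.009], "spin": 0},
    {"fingers": -1, "slide": [0.006, -0.026, -0.018], "spin": 0},
    {"fingers": -1, "slide": [0.008, -0.036, -0.024], "spin": 0},
    {"fingers": -1, "slide": [0.008, -0.04, -0.026], "spin": 0},
    {"fingers": -1, "slide": [0.008, -0.044, -0.028], "spin": 0},
    {"fingers": -1, "slide": [0.008, -0.048, -0.029], "spin": 0},
    {"fingers": -1, "slide": [0.008, -0.051, -0.031], "spin": 0},
    {"fingers": -1, "slide": [0.008, -0.055, -0.032], "spin": 0},
    {"fingers": -1, "slide": [0.008, -0.055, -0.032], "spin": 0}
  ]
}}

```text
time_s: 10.38
tool_pos: [0.5507, -0.0926, 0.14]
orientation: [2.197, 2.245, 0.0]
contact_force: [0.8, 3.2, 1.6]
width: 0.007
finger_force: 2.0
```

```bash
python3 -c "
from h import *
tip();pose('wrist')"
```

```text
t 10.3833 pos [ 0.5507 -0.0926  0.14  ] edge plate [-167.5  -42.9   10.6] F world [0.8 3.2 1.6] F plate [-3.6  0.9  0.3] w 0.007259195239710349
wrist 14 pct [[-0.1858, 0.0008, 0.0009], [-0.1752, 0.0088, 0.0019]] rect
```

>>> {"op": "jog_arm", "data": {
  "steps": [
    {"fingers": -1, "slide": [0, -0.004, -0.002], "spin": 0},
    {"fingers": -1, "slide": [0, -0.008, -0.004], "spin": 0},
    {"fingers": -1, "slide": [0, -0.012, -0.005], "spin": 0},
    {"fingers": -1, "slide": [0, -0.016, -0.007], "spin": 0},
    {"fingers": -1, "slide": [0, -0.02, -0.009], "spin": 0},
    {"fingers": -1, "slide": [0, -0.024, -0.011], "spin": 0},
    {"fingers": -1, "slide": [0, -0.028, -0.012], "spin": 0},
    {"fingers": -1, "slide": [0, -0.032, -0.014], "spin": 0},
    {"fingers": -1, "slide": [0, -0.036, -0.016], "spin": 0},
    {"fingers": -1, "slide": [0, -0.036, -0.016], "spin": 0}
  ]
}}

```text
time_s: 11.27
tool_pos: [0.5506, -0.1019, 0.1358]
orientation: [2.197, 2.245, -0.0]
contact_force: [0.1, 2.2, 1.6]
width: 0.006
finger_force: 1.1
```

```bash
python3 -c "
from h import *
tip()"
```

```text
t 11.2667 pos [ 0.5506 -0.1019  0.1358] edge plate [-157.3  -43.2   10.5] F world [0.1 2.2 1.6] F plate [-2.6  0.   0.6] w 0.00631207608096198
```

>>> {"op": "jog_arm", "data": {
  "steps": [
    {"fingers": -1, "slide": [0, -0.006, -0.003], "spin": 0},
    {"fingers": -1, "slide": [0, -0.012, -0.005], "spin": 0},
    {"fingers": -1, "slide": [0, -0.018, -0.008], "spin": 0},
    {"fingers": -1, "slide": [0.001, -0.024, -0.011], "spin": 0},
    {"fingers": -1, "slide": [0.001, -0.03, -0.013], "spin": 0},
    {"fingers": -1, "slide": [0.001, -0.036, -0.016], "spin": 0},
    {"fingers": -1, "slide": [0.001, -0.042, -0.019], "spin": 0},
    {"fingers": -1, "slide": [0.001, -0.048, -0.021], "spin": 0},
    {"fingers": -1, "slide": [0.001, -0.054, -0.024], "spin": 0},
    {"fingers": -1, "slide": [0.001, -0.054, -0.024], "spin": 0}
  ]
}}

```text
time_s: 12.1
tool_pos: [0.5509, -0.1155, 0.1298]
orientation: [2.197, 2.245, -0.0]
contact_force: [0.8, 1.6, 2.3]
width: 0.003
finger_force: 0.8
```

```bash
python3 -c "
from h import *
tip();pose('scene','s6')"
```

```text
t 12.1 pos [ 0.5509 -0.1155  0.1298] edge plate [-142.4  -43.2   10.5] F world [0.8 1.6 2.3] F plate [-2.3  0.6  1.5] w 0.003064950003787856
scene 408 pct [[-0.1404, -0.0707, 0.001], [0.0099, 0.0048, 0.0405]] rect ((-73.17430877685547, -32.58244323730469), (75.6370620727539, 166.47012329101562), 89.7046890258789)
```

View pics/s6.png

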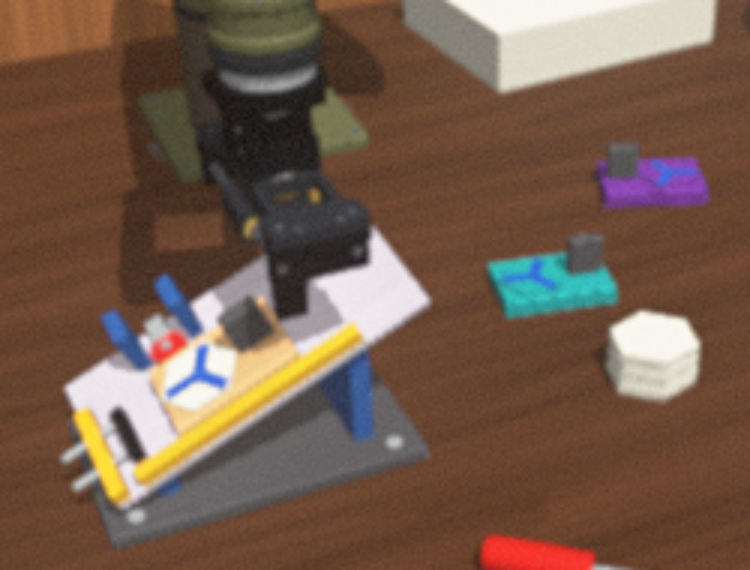

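Past the roller, the carrier lies along the fence with about 20 mm left to the black stop at (125,435).

>>> {"op": "jog_arm", "data": {
  "steps": [
    {"fingers": -1, "slide": [0, -0.004, -0.002], "spin": 0},
    {"fingers": -1, "slide": [0, -0.008, -0.003], "spin": 0},
    {"fingers": -1, "slide": [0, -0.012, -0.005], "spin": 0},
    {"fingers": -1, "slide": [0, -0.016, -0.007], "spin": 0},
    {"fingers": -1, "slide": [0, -0.02, -0.009], "spin": 0},
    {"fingers": -1, "slide": [0, -0.024, -0.01], "spin": 0},
    {"fingers": -1, "slide": [0, -0.028, -0.012], "spin": 0},
    {"fingers": -1, "slide": [0, -0.032, -0.014], "spin": 0}
  ]
}}

```text
time_s: 12.82
tool_pos: [0.5509, -0.1232, 0.1263]
orientation: [2.197, 2.245, 0.0]
contact_force: [1.4, 2.0, 1.4]
width: 0.003
finger_force: 1.3
```

```bash
python3 - <<'E'
from h import *
tip()
f=np.load('fr.npz');o,Rm=f['o'],f['R']
for n in ('scene','top'):
    im,d,P=cloud(n); q=(P-o)@Rm; h=cv2.cvtColor(im,cv2.COLOR_BGR2HSV)
    m=(h[...,2]<70)&(abs(q[...,0]+.01)<.035)&(abs(q[...,1]+.035)<.04)&(q[...,2]>.008)&(q[...,2]<.02)
    a=q[m]; print(n,m.sum(),np.round(np.percentile(a,[3,50,97],axis=0)*1000,1).tolist() if m.any() else '')
E
```

```text
t 12.8167 pos [ 0.5509 -0.1232  0.1263] edge plate [-134.   -43.4   10.5] F world [1.4 2.  1.4] F plate [-2.3  1.3  0.7] w 0.0034615481734773224
scene 47 [[-10.8, -48.3, 10.4], [-7.9, -26.3, 13.0], [-4.9, -6.3, 15.2]]
top 0
```

>>> {"op": "jog_arm", "data": {
  "steps": [
    {"fingers": -1, "slide": [0, -0.004, -0.002], "spin": 0},
    {"fingers": -1, "slide": [0, -0.008, -0.003], "spin": 0},
    {"fingers": -1, "slide": [0, -0.012, -0.005], "spin": 0},
    {"fingers": -1, "slide": [0, -0.016, -0.007], "spin": 0},
    {"fingers": -1, "slide": [0, -0.02, -0.009], "spin": 0},
    {"fingers": -1, "slide": [0, -0.024, -0.01], "spin": 0},
    {"fingers": -1, "slide": [0, -0.028, -0.012], "spin": 0},
    {"fingers": -1, "slide": [0, -0.032, -0.014], "spin": 0},
    {"fingers": -1, "slide": [0, -0.036, -0.016], "spin": 0},
    {"fingers": -1, "slide": [0, -0.04, -0.018], "spin": 0},
    {"fingers": -1, "slide": [0, -0.044, -0.02], "spin": 0}
  ]
}}

```text
time_s: 13.83
tool_pos: [0.551, -0.1342, 0.1215]
orientation: [2.197, 2.245, 0.0]
contact_force: [1.3, 2.4, 1.2]
width: 0.004
finger_force: 1.3
```

>>> {"op": "jog_arm", "data": {
  "steps": [
    {"fingers": -1, "slide": [0, -0.002, -0.001], "spin": 0},
    {"fingers": -1, "slide": [0, -0.004, -0.002], "spin": 0},
    {"fingers": -1, "slide": [0, -0.006, -0.003], "spin": 0}
  ]
}}

```text
time_s: 14.08
tool_pos: [0.551, -0.1357, 0.1207]
orientation: [2.197, 2.245, 0.0]
contact_force: [1.9, 1.9, 1.6]
width: 0.002
finger_force: 1.3
```

```bash
python3 -c "
from h import *
tip()"
```

```text
t 14.0833 pos [ 0.551  -0.1357  0.1207] edge plate [-120.4  -43.6   10.4] F world [1.9 1.9 1.6] F plate [-2.4  1.8  1. ] w 0.0021848682259178473
```

>>> {"op": "jog_arm", "data": {
  "steps": [
    {"fingers": -1, "slide": [0, -0.002, -0.001], "spin": 0},
    {"fingers": -1, "slide": [0, -0.004, -0.002], "spin": 0},
    {"fingers": -1, "slide": [0, -0.006, -0.003], "spin": 0},
    {"fingers": -1, "slide": [0, -0.008, -0.004], "spin": 0},
    {"fingers": -1, "slide": [0, -0.01, -0.005], "spin": 0},
    {"fingers": -1, "slide": [0, -0.012, -0.006], "spin": 0}
  ]
}}

```text
time_s: 14.58
tool_pos: [0.551, -0.1387, 0.1193]
orientation: [2.197, 2.245, 0.0]
contact_force: [3.4, 2.5, 2.7]
width: 0.003
finger_force: 1.4
```

>>> {"op": "jog_arm", "data": {
  "steps": [
    {"fingers": -1, "slide": [0, -0.002, -0.001], "spin": 0},
    {"fingers": -1, "slide": [0, -0.004, -0.002], "spin": 0}
  ]
}}

```text
time_s: 14.75
tool_pos: [0.551, -0.1397, 0.1188]
orientation: [2.197, 2.245, 0.0]
contact_force: [0.8, 2.5, 3.0]
width: 0.004
finger_force: 1.5
```

>>> {"op": "jog_arm", "data": {
  "steps": [
    {"fingers": -1, "slide": [0, -0.002, -0.001], "spin": 0},
    {"fingers": -1, "slide": [0, -0.004, -0.002], "spin": 0}
  ]
}}

```text
time_s: 14.92
tool_pos: [0.5509, -0.1407, 0.1182]
orientation: [2.197, 2.245, -0.0]
contact_force: [1.5, 2.3, 2.4]
width: 0.009
finger_force: 1.6
```

>>> {"op": "jog_arm", "data": {
  "steps": [
    {"fingers": -1, "slide": [0, -0.002, -0.0005], "spin": 0},
    {"fingers": -1, "slide": [0, -0.004, -0.001], "spin": 0}
  ]
}}

```text
time_s: 15.08
tool_pos: [0.5509, -0.1416, 0.1179]
orientation: [2.197, 2.245, 0.0]
contact_force: [2.3, 2.5, 1.9]
width: 0.003
finger_force: 1.4
```

```bash
python3 -c "
from h import *
tip()"
```

```text
t 15.0833 pos [ 0.5509 -0.1416  0.1179] edge plate [-113.8  -43.8   10.1] F world [2.3 2.5 1.9] F plate [-3.   2.2  1.1] w 0.0028408521756571113
```

>>> {"op": "jog_arm", "data": {
  "steps": [
    {"fingers": -1, "slide": [0, -0.002, -0.0005], "spin": 0},
    {"fingers": -1, "slide": [0, -0.004, -0.001], "spin": 0}
  ]
}}

```text
time_s: 15.25
tool_pos: [0.551, -0.142, 0.1178]
orientation: [-2.197, -2.244, -0.002]
contact_force: [2.5, 5.7, 4.8]
width: 0.007
finger_force: 3.6
```

>>> {"op": "jog_arm", "data": {
  "steps": [
    {"fingers": -1, "slide": [0, -0.001, -0.0005], "spin": 0},
    {"fingers": -1, "slide": [0, -0.001, -0.0005], "spin": 0}
  ]
}}

```text
time_s: 15.42
tool_pos: [0.551, -0.142, 0.1178]
orientation: [-2.196, -2.244, -0.002]
contact_force: [2.3, 6.0, 4.6]
width: 0.004
finger_force: 3.5
```

```bash
python3 -c "
from h import *
tip()"
```

```text
t 15.4167 pos [ 0.551  -0.142   0.1178] edge plate [-113.4  -43.8   10.2] F world [2.3 6.  4.6] F plate [-7.3  2.1  2.1] w 0.004098704425806528
```

>>> {"op": "jog_arm", "data": {
  "steps": [
    {"fingers": -1, "slide": [0, -0.002, -0.0008], "spin": 0},
    {"fingers": -1, "slide": [0, -0.002, -0.0008], "spin": 0}
  ]
}}

```text
time_s: 15.58
tool_pos: [0.551, -0.1421, 0.1177]
orientation: [-2.196, -2.244, -0.003]
contact_force: [1.4, 6.8, 5.6]
width: 0.007
finger_force: 4.4
```

>>> {"op": "jog_arm", "data": {
  "steps": [
    {"fingers": -1, "slide": [0, -0.004, -0.0016], "spin": 0},
    {"fingers": -1, "slide": [0, -0.004, -0.0016], "spin": 0}
  ]
}}

```text
time_s: 15.75
tool_pos: [0.551, -0.1423, 0.1177]
orientation: [-2.195, -2.243, -0.005]
contact_force: [-0.4, 9.9, 6.9]
width: 0.005
finger_force: 6.2
```

```bash
python3 -c "
from h import *
tip()"
```

```text
t 15.75 pos [ 0.551  -0.1423  0.1177] edge plate [-113.1  -43.7   10.2] F world [-0.4  9.9  6.9] F plate [-11.8  -0.5   2.3] w 0.005194101209865315
```

>>> {"op": "jog_arm", "data": {
  "steps": [
    {"fingers": -1, "slide": [0, -0.003, -0.0012], "spin": 0},
    {"fingers": -1, "slide": [0, -0.003, -0.0012], "spin": 0},
    {"fingers": -1, "slide": [0, -0.003, -0.0012], "spin": 0}
  ]
}}

```text
time_s: 16.0
tool_pos: [0.551, -0.1424, 0.1176]
orientation: [-2.195, -2.242, -0.006]
contact_force: [-0.4, 11.4, 9.1]
width: 0.005
finger_force: 7.4
```

```bash
python3 -c "
from h import *
tip()"
```

```text
t 16.0 pos [ 0.551  -0.1424  0.1176] edge plate [-113.   -43.7   10.2] F world [-0.4 11.4  9.1] F plate [-14.1  -0.7   3.7] w 0.004773613564396348
```

About 14 N on the stop. I'll hold it there, then back off uphill and lift.

>>> {"op": "jog_arm", "data": {
  "steps": [
    {"fingers": -1, "slide": [0, 0, 0], "spin": 0},
    {"fingers": -1, "slide": [0, 0, 0], "spin": 0},
    {"fingers": -1, "slide": [0, 0, 0], "spin": 0},
    {"fingers": -1, "slide": [0, 0, 0], "spin": 0},
    {"fingers": -1, "slide": [0, 0, 0], "spin": 0},
    {"fingers": -1, "slide": [0, 0, 0], "spin": 0},
    {"fingers": -1, "slide": [0, 0, 0], "spin": 0},
    {"fingers": -1, "slide": [0, 0, 0], "spin": 0}
  ]
}}

```text
time_s: 16.67
tool_pos: [0.5511, -0.1424, 0.1176]
orientation: [-2.195, -2.242, -0.006]
contact_force: [-0.7, 12.1, 9.4]
width: 0.004
finger_force: 7.4
```

>>> {"op": "jog_arm", "data": {
  "steps": [
    {"fingers": -1, "slide": [0, 0.006, 0.003], "spin": 0},
    {"fingers": -1, "slide": [0, 0.012, 0.006], "spin": 0},
    {"fingers": -1, "slide": [0, 0.024, 0.013], "spin": 0},
    {"fingers": -1, "slide": [0, 0.05, 0.028], "spin": 0},
    {"fingers": -1, "slide": [0, 0.08, 0.08], "spin": 0},
    {"fingers": -1, "slide": [0, 0.12, 0.18], "spin": 0},
    {"fingers": -1, "slide": [0, 0.16, 0.3], "spin": 0},
    {"fingers": -1, "slide": [0, 0.16, 0.4], "spin": 0},
    {"fingers": -1, "slide": [0, 0.16, 0.4], "spin": 0}
  ]
}}

```text
time_s: 17.42
tool_pos: [0.5538, -0.1053, 0.2244]
orientation: [2.189, 2.239, 0.007]
contact_force: [1.5, -0.4, 1.3]
width: 0.009
finger_force: 0.0
```

```bash
python3 -c "
from h import *
tip();pose('scene','s7');pose('wrist')"
```

```text
t 17.4167 pos [ 0.5538 -0.1053  0.2244] edge plate [-190.1  -51.5   92.5] F world [ 1.5 -0.4  1.3] F plate [-0.2  1.3  1.5] w 0.008846262494431044
scene 420 pct [[-0.1233, -0.0711, 0.0011], [0.0098, 0.0044, 0.0387]] rect ((-90.58320617675781, -31.712974548339844), (73.04290008544922, 161.7678985595703), 89.89546966552734)
wrist 73 pct [[-0.1853, -0.0427, 0.0004], [-0.078, 0.0094, 0.0158]] rect ((-61.18418502807617, -42.436466217041016), (101.30681610107422, 0.1684444695711136), 0.2505223751068115)
```

View pics/s7.png

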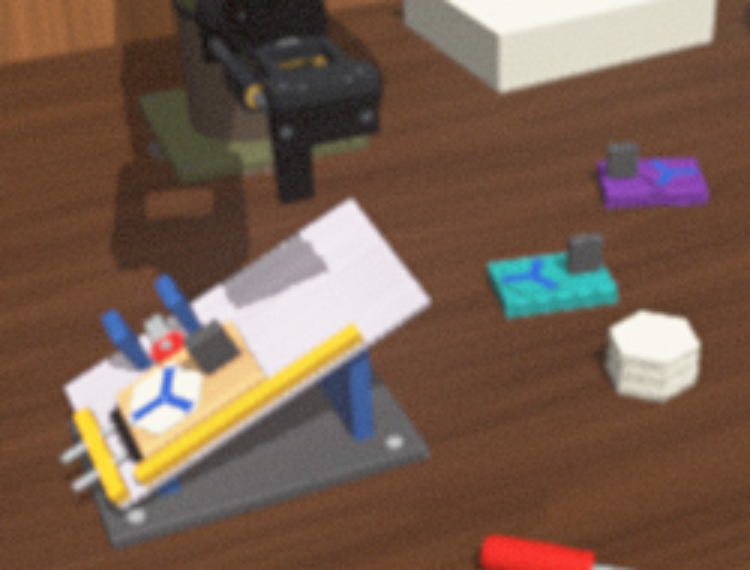

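The carrier looks seated: nose against the black stop at (125,435), side along the yellow fence, no gap visible. I'll check the tail line once with the wrist camera before handing in.

>>> {"op": "jog_arm", "data": {
  "steps": [
    {"fingers": 0.6, "slide": [0, -0.05, 0.1], "spin": 0},
    {"fingers": 0.6, "slide": [0, -0.1, 0.14], "spin": 0},
    {"fingers": 0.6, "slide": [0, -0.1, 0.14], "spin": 0},
    {"fingers": 0.6, "slide": [0, -0.1, 0.14], "spin": 0},
    {"fingers": 0.6, "slide": [0, -0.1, 0.14], "spin": 0},
    {"fingers": 0.6, "slide": [0, -0.1, 0.14], "spin": 0},
    {"fingers": 0.6, "slide": [0, -0.1, 0.14], "spin": 0},
    {"fingers": 0.6, "slide": [0, -0.1, 0.14], "spin": 0}
  ]
}}

```text
time_s: 18.18
tool_pos: [0.5505, -0.1297, 0.2506]
orientation: [-2.196, -2.245, 0.001]
contact_force: [0.0, -0.2, 0.9]
width: 0.507
finger_force: 0.0
```

```bash
python3 - <<'E'
from h import *
tip();pose('wrist')
f=np.load('fr.npz');o,Rm=f['o'],f['R']
im,d,P=cloud('wrist'); q=(P-o)@Rm; h=cv2.cvtColor(im,cv2.COLOR_BGR2HSV)
m=(h[...,0]>8)&(h[...,0]<20)&(h[...,1]>50)&(h[...,1]<190)&(h[...,2]>130)&(q[...,0]>-.14)&(q[...,0]<-.02)&(q[...,1]>-.08)&(q[...,1]<.002)&(q[...,2]>.011)&(q[...,2]<.018)
a=q[m]
vs=np.arange(-.065,-.006,.005); us=[np.percentile(a[abs(a[:,1]-v)<.003][:,0],1) for v in vs]; k,b=np.polyfit(vs,us,1)
print('tail x',np.mean(us),'yaw deg',np.degrees(np.arctan(k)),'y',np.percentile(a[:,1],[.5,99.5]),'plane fit',np.linalg.lstsq(np.c_[a[:,:2],np.ones(len(a))],a[:,2],rcond=None)[0],a[:,2].mean())
E
```

```text
t 18.1833 pos [ 0.5505 -0.1297  0.2506] edge plate [-178.6  -60.2  125.5] F world [ 0.  -0.2  0.9] F plate [-0.2 -0.1  0.9] w 0.5068277493127714
wrist 4399 pct [[-0.1131, -0.0692, 0.002], [-0.0453, 0.0005, 0.0163]] rect ((-75.94991302490234, -33.885807037353516), (71.17333984375, 74.99014282226562), 89.72450256347656)
tail x -0.11255113785113928 yaw deg 0.04839127568176613 y [-0.06918556 -0.00038715] plane fit [ 9.43570694e-03 -6.01367192e-05  1.56038221e-02] 0.014763758152432539
```

Flat, square (0.05°), flush with the fence, and the tail hasn't moved since the press. I'm handing in.

```bash
python3 -c "
from cell import ctrl
print(ctrl.close_job())"
```

```text
the job is handed in; nothing more can be done
None
```

The job is handed in (no verdict shown): the carrier slid to the roller, was pressed onto the stop at about 14–15 N (wrist reading) for over half a second, and was left released, touching the stop and flush with the side fence.

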